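# Slide a slide carrier off the warmer and stack it

## Robot

A 6-joint arm with a two-finger parallel gripper is mounted at the origin on a cart in front of the work surface, level with it; the furniture and walls round the work are solid. World frame = base frame: x ahead of the robot, y to its left, z up, the work surface at z = 0. Lengths are in mm, angles in rad, forces in N, time in s.
With the tool pointing down it reaches from about 350 to 775 mm from the base axis. Payload 7.3 kg.
Tool frame: the origin (TCP) lies midway between the tips of the shut fingers; the grasp point (between the pads) lies 19 mm behind it; z points along the fingers, y is the line along which they close (so a half turn about z gives the same grasp; the last joint's range is limited). The gripper opens to 92 mm and grips with 3 to 60 N. Pads are 19 mm wide; open, the fingers measure 130 mm over their backs; the gripper's body (75 mm by 190 mm) begins 47 mm behind the grasp point.
Start: joints at [0.97, 0.342, 1.524, -0, 1.275, -0.146], TCP at [230.612, 471.66, 226.741] pointing down, gripper open.
Joint ranges: [-2.53, 2.53], [-0.77, 2.02], [0.04, 2.7], [-1, 4.14], [0.28, 2.66], [-3.11, 3.11]. Speed limits (rad/s): [2.57, 2.57, 3.14, 3.14, 3.14, 3.14].

## Interface

Orientations are given as [roll, pitch, yaw] about the fixed x, y, z axes, in that order (R = Rz(yaw) Ry(pitch) Rx(roll)).
In Python, from plant import bot gives the robot as it stands.
- The arm moves only by the tool jog_arm, never from a script. Its arguments are lists of equal length, an entry for each row: "dp": the shift along the tool's x, y, z in m, a list of three; "twist": the turn about the tool's z in degrees. A call has 1 to 10 rows; each row shifts and turns the commanded pose from where the row before left it, along the tool's axes as they then stand; what a row does not reach is not made up. A row lasts 1/8 s, in which the tool goes at most 62.5 mm and 10.7 degrees, less where a joint would pass 70% of its speed; a pose out of reach is approached as far as the arm can. A call is refused whole if a number of a shift passes 0.0625 or a number of a turn 10.7, either way. A call with a gripper value outside its range is refused whole. "jaw" is the finger opening in m, from 0 to 0.0918, set as the call begins (left out, the last holds). The fingers move at their own pace and stop on an object; the grip force is fixed at half the most. Time passes only in rows, so rows that do not move let the fingers close. It gives the time, the measured TCP pose, the force, the opening and the grip force at its end, in the units of the state.
- bot.get_obs(): the state, without advancing time (a new reading comes with each control period).
- bot.capture(name): name is "scene" or "top" or "wrist"; returns the picture (480x640x3 uint8, blue, green, red); there is no depth.
- bot.camera_params(name): a dict with "fx", "fy", "cx", "cy" (pixels), "R" (3x3) and "t" (3): a world point X has camera coordinates R X + t. Camera axes: x right, y down, z forward; pixel columns grow to the right and rows downward; lengths in mm; the calibration is good to about 2 mm. A picture is of the moment at which its call begins: read the wrist's pose just before it. camera_params takes no time and is no camera call; for the wrist camera it gives the pose at the moment of the call.
- bot.close_job(): hands the job in; it is judged then, once.
Trained networks look in the newest picture that a camera, given by its name, has taken for a name from the list of things; names that differ only in an ending like _2 or _b are one class to them, and where a whole thing is asked for, a point or a joint stands for the part that bears it (a point fixed in the world has none). Each returns a list of dicts, best first, with "confidence" (0 to 1); they miss things now and then, are a little off and sometimes report something else, mostly with a low value. They report only what shows in the picture. A call takes as long as a camera call. They do not tell look-alikes from the thing itself.
- bot.find_in(camera, label): "bbox" ([centre column, centre row, width, height] in pixels, round what is visible of it).
- bot.masks_of(camera, label): "pixels" (480x640 bool, what is visible of it) and "bbox" ([centre column, centre row, width, height] in pixels, round what is visible of it).
The state is a dict: "time": time; "joint_positions": joint angles; "dq": joint speeds; "tau": joint torques, N m; "tool_pos": TCP position; "tcp_rot": TCP orientation; "contact_force": force on the tool from outside, world axes, zero at the start; "moment": the same for the moment, N m; "grip_width": finger opening in mm; "finger_force": force on a finger pad.
Only numpy, scipy, OpenCV 4.12 (cv2) and the standard library are available. Lean on these libraries where they do the work, as an engineer would, in place of code of your own. Each camera call takes 0.05 s, during which the arm holds its last target. There are 200 camera calls.

## Task

Slide the orange slide carrier along the slide warmer, between its rails, until its near end sticks out well over the warmer's front edge, while it still lies on the warmer. Then pick it up by that end and stack it squarely on the blue carrier on the stacking stand, flat and lined up with it. Do not drop it on the worktop, keep the blue carrier in its stand, and leave the bottle, beaker and timer where they are.

Things in the scene. Friction and masses are not known exactly. Their poses are not given: they have to be found in the camera images.
- warmer: Fixed slide warmer, a white box 180 mm long (x) x 82 mm wide (y), flat aluminium top 50 mm up; origin at the centre of its underside. Front edge at x = -90 mm, facing the robot within 15 degrees, free air before it. Along each long side a dark rail, 9 mm wide, stands 11 mm above the top; the 64 mm channel between them is open at the front and back ends.
- carrier_mid (a point): Centre of the orange slide carrier: rigid plate 110 mm (x) x 58 (y) x 6 (z), 40 to 85 g, two glass slides in it (solid). Starts wholly on the warmer's top between the rails, x along the warmer's x (both +x away from the robot), about 3 mm from each rail. Slides if its far end is pushed or it is pressed and dragged; tips off beyond 55 mm overhang. 30 to 45 mm out, its 58 mm width can be gripped.
- stand: Fixed grey stacking stand: block 124 mm long (x) x 46 mm wide (y) on a foot 150 x 50 x 6 mm, seat 44 mm above the worktop; origin at the centre of its underside. At each end of the seat a 4 mm thick lip rises 5 mm (inner faces at x = +-58 mm), lower than the blue carrier's top. Narrower than a carrier, so fingers may pass down beside the carriers.
- base_carrier_mid (a point): Centre of the blue slide carrier, a plate of the same size (110 x 58 x 6 mm, x along its length, z up), lying loose on the stand's seat between the lips; its top is 50 mm above the worktop. The orange carrier, when stacked, has its centre 6 mm above this one.
- green_bottle: Bystander: white bottle with green cap, 40 mm diameter, 85 mm high, loose; origin at the centre of its underside.
- beaker: Bystander: small clear plastic beaker, 46 x 52 x 49 mm, loose; origin at the centre of its underside.
- timer: Bystander: white square timer, 62 x 62 x 16 mm, loose; origin at the centre of its underside.
Things that resemble listed ones, but are neither listed nor needed, are in the scene too. Of the things shaped like the part that bears base_carrier_mid, the blue one is meant.

How it is judged (in metres and radians):
On the way:
1. the orange carrier lies flat on the warmer, between its rails, with its near end at least 22 mm out over the front edge (x of carrier_mid in the frame of warmer between -0.095 and -0.057 m and z of carrier_mid in the frame of warmer between 0.05 and 0.056 m and angle between carrier_mid's own z axis and vertical below 0.06 rad and y of carrier_mid in the frame of warmer between -0.01 and 0.01 m), for 0.2 s.
At the end, for the whole second after the job is handed in: The orange carrier lies at rest flat on the blue one, centred on it within 12 mm lengthwise and 10 mm sideways, its length parallel within 8 degrees (either way round); the blue carrier still lies flat on the stand's seat, within 12 mm of its centre (x of carrier_mid in the frame of base_carrier_mid between -0.012 and 0.012 m and y of carrier_mid in the frame of base_carrier_mid between -0.01 and 0.01 m and z of carrier_mid in the frame of base_carrier_mid between 0.004 and 0.008 m and angle between the x axis of carrier_mid and the x axis of base_carrier_mid, either way round below 0.14 rad and angle between carrier_mid's own z axis and vertical below 0.05 rad and horizontal distance between base_carrier_mid and stand below 0.012 m and height (world z) of base_carrier_mid between 0.044 and 0.05 m and angle between base_carrier_mid's own z axis and vertical below 0.04 rad and linear speed of each of carrier, base_carrier below 0.02 m/s); the robot touches nothing.
It fails at once if the orange carrier drops to the worktop (height (world z) of carrier_mid below 0.03 m).
It fails at once if the green-capped bottle is moved more than 30 mm (distance of green_bottle from where it was at the start of the episode above 0.03 m).
It fails at once if the beaker is moved more than 30 mm (distance of beaker from where it was at the start of the episode above 0.03 m).
It fails at once if the timer is moved more than 30 mm (distance of timer from where it was at the start of the episode above 0.03 m).
It also fails if it takes over 56 s, if anything falls off the work surface, if the arm or the gripper's body presses on something with over 40 N, if the wrist force passes 120 N, or if a joint passes its speed limit or range.

## Working session

There is one attempt and no reset: what is moved stays moved. The work goes in short steps, Python scripts to look and compute and a tool call to move; the robot and the scene stay as the last step left them, time stands still between calls to the robot, and variables do not carry over. Pictures are saved under pics/ and viewed, at most 11 in all, crops included, and the job is handed in when it is done.

Besides the shell and the picture viewer there is one more tool, called after "Emit:" as name(argument=value, ...) on one line, values as JSON. jog_arm: Moves the arm, as the interface text tells. Its arguments: {"type":"object","properties":{"dp":{"type":"array"},"twist":{"type":"array"},"jaw":{"type":"number"}},"required":["dp","twist"]}

```bash
mkdir -p pics && python3 - <<'E'
from plant import bot
import cv2
o=bot.get_obs();print(o['tool_pos'],o['tcp_rot'],o['grip_width'],o['time'])
for c in ['top','scene']:
    cv2.imwrite(f'pics/{c}0.png',bot.capture(c))
    p=bot.camera_params(c);print(c,p)
    for l in ['carrier_mid','base_carrier_mid','warmer','stand','green_bottle','beaker','timer']:
        print(l,[(round(d['confidence'],2),[round(v) for v in d['bbox']]) for d in bot.find_in(c,l)][:4])
E
```

```text
[230.37867553 471.29265555 226.03872409] [-3.14003469e+00 -2.26003860e-04  2.68676311e+00] 91.9946678639722 0.0
top {'fx': 443.4480721428632, 'fy': 443.4480721428632, 'cx': 324.1983414193064, 'cy': 243.34164322311747, 'R': array([[-0.02033499, -0.99977426, -0.00615808],
       [-0.99589576,  0.02079866, -0.08808543],
       [ 0.08819363,  0.00434159, -0.99609389]]), 't': array([  20.2405852 ,  495.57162995, 1180.02031505])}
carrier_mid [(0.63, [446, 214, 51, 75]), (0.57, [446, 214, 29, 45]), (0.46, [336, 240, 12, 17])]
base_carrier_mid [(0.94, [247, 230, 22, 43])]
warmer [(0.87, [443, 215, 46, 80])]
stand [(0.71, [245, 227, 20, 56])]
green_bottle [(0.7, [334, 241, 16, 17])]
beaker [(0.75, [340, 218, 20, 17])]
timer [(0.6, [342, 281, 28, 28])]
scene {'fx': 497.5996268874485, 'fy': 497.5996268874485, 'cx': 319.2506644277934, 'cy': 234.72173421981364, 'R': array([[ 0.52966545, -0.84818297,  0.00633776],
       [-0.61968097, -0.3920531 , -0.67991902],
       [ 0.57918047,  0.35620222, -0.73325982]]), 't': array([-271.16516789,  340.83259206,  911.5268812 ])}
carrier_mid []
base_carrier_mid [(0.81, [190, 207, 38, 30]), (0.58, [252, 188, 44, 32])]
warmer [(0.9, [454, 278, 60, 84])]
stand [(0.67, [253, 196, 51, 50]), (0.58, [453, 278, 55, 83]), (0.17, [344, 230, 19, 32])]
green_bottle [(0.59, [344, 230, 14, 26]), (0.58, [324, 238, 18, 31])]
beaker [(0.94, [343, 232, 16, 26])]
timer [(0.81, [305, 280, 27, 26])]
```

View pics/top0.png

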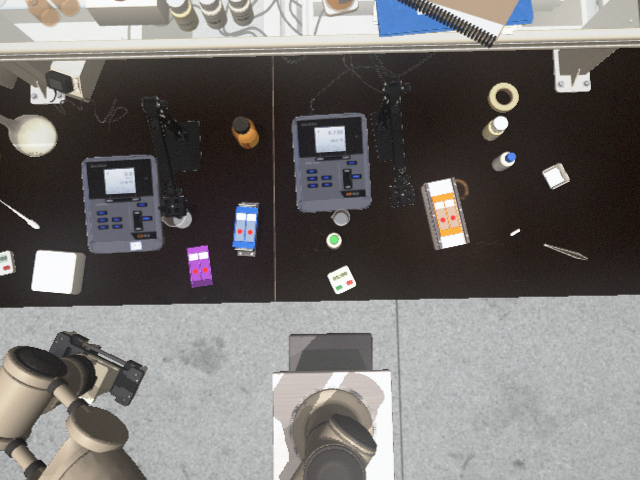

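View pics/scene0.png

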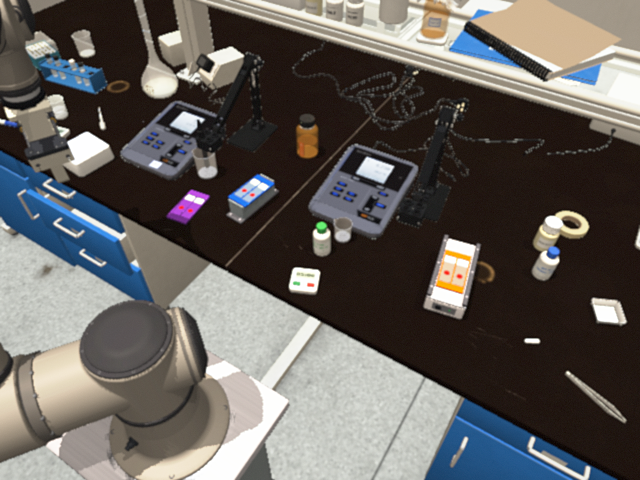

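The top view shows the orange carrier on the warmer at about (446,213), the blue carrier on its stand at (246,229), and the bystanders between them at (334,240), (341,217) and (342,280). A purple look-alike sits at (200,266). Next I'll turn these into positions.

```bash
cat > h.py <<'E'
from plant import bot
import numpy as np, cv2
def ray(c,uv,z,p=None):
    p=p or bot.camera_params(c);R=p['R'];C=-R.T@p['t']
    d=R.T@np.array([(uv[0]-p['cx'])/p['fx'],(uv[1]-p['cy'])/p['fy'],1.])
    return C+d*(z-C[2])/d[2]
def rect(c,mask,z,p=None):
    n,l,s,_=cv2.connectedComponentsWithStats(mask.astype('uint8'))
    k=1+np.argmax(s[1:,4]);ys,xs=np.where(l==k)
    P=np.array([ray(c,q,z,p)[:2] for q in cv2.convexHull(np.c_[xs,ys].astype('int32'))[:,0]],'float32')
    (x,y),(w,h),a=cv2.minAreaRect(P)
    b=cv2.boxPoints(((x,y),(w,h),a));e=[b[1]-b[0],b[2]-b[1]];e=max(e,key=np.linalg.norm)
    if e[0]<0:e=-e
    return np.round([x,y,max(w,h),min(w,h),np.degrees(np.arctan2(e[1],e[0]))],1)
E
python3 - <<'E'
from h import *
im=bot.capture('top')
for l,z in [('carrier_mid',56),('base_carrier_mid',50),('warmer',55),('stand',44)]:
    for m in bot.masks_of('top',l)[:2]: print(l,m['confidence'],rect('top',m['pixels'],z))
for n,u,z in [('bottle',(334,240),85),('beaker',(341,217),49),('timer',(342,280),16)]: print(n,ray('top',u,z))
p=bot.camera_params('wrist');R=p['R'];print(p, -R.T@p['t'])
cv2.imwrite('pics/crop.png',np.hstack([cv2.resize(im[165:265,a:a+80],None,fx=5,fy=5,interpolation=cv2.INTER_CUBIC) for a in (405,207)]))
E
```

```text
carrier_mid 0.87 [ 562.8 -314.7  109.1   59.2   11.3]
base_carrier_mid 0.66 [539.8 220.3 107.7  60.2  -4.8]
base_carrier_mid 0.55 [439.  340.  107.4  59.    7. ]
warmer 0.75 [ 565.7 -310.9  183.3   94.7   10.6]
stand 0.48 [563.7 -36.4  45.7  41.7 -46.1]
bottle [498.39021955 -15.60206491  85.        ]
beaker [562.94786536 -36.25214053  49.        ]
timer [395.93312763 -36.0434867   16.        ]
{'fx': 352.08236410709344, 'fy': 352.08236410709344, 'cx': 316.16778726995284, 'cy': 239.8990921838929, 'R': array([[ 4.39881090e-01,  8.98055896e-01,  4.84443793e-04],
       [ 8.63829090e-01, -4.23263676e-01,  2.73216333e-01],
       [ 2.45568586e-01, -1.19764221e-01, -9.61952494e-01]]), 't': array([-525.47893364,  -34.16363324,  389.79799054])} [164.93764497 504.1330824  384.55577679]
```

View pics/crop.png

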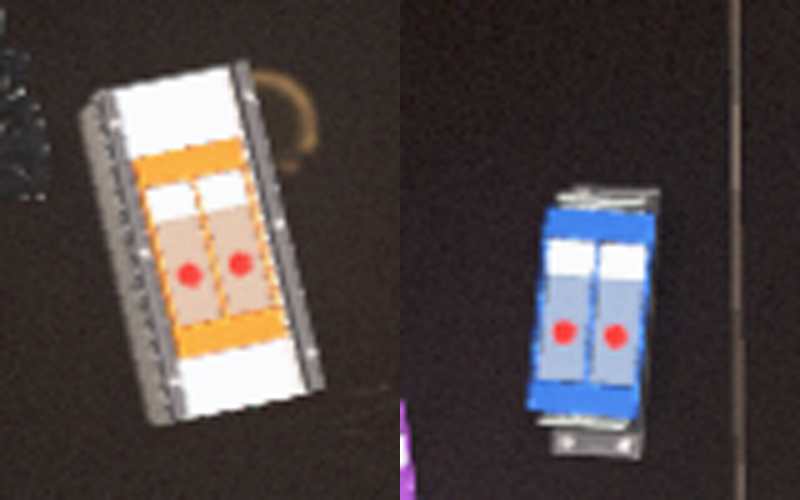

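```bash
python3 - <<'E'
from h import *
def tri(a,b):
    P=[]
    for c in('top','scene'):
        p=bot.camera_params(c);K=np.array([[p['fx'],0,p['cx']],[0,p['fy'],p['cy']],[0,0,1]]);P.append(K@np.c_[p['R'],p['t']])
    X=cv2.triangulatePoints(P[0],P[1],np.array(a,float).reshape(2,1),np.array(b,float).reshape(2,1));return (X[:3]/X[3]).ravel().round()
print('head',tri((401,195),(410,210)),'elbow',tri((393,90),(460,105)))
print([tri((448,218),(456,275))])
im=np.hstack([cv2.resize(bot.capture('scene')[90:230,390:480],None,fx=4,fy=4),cv2.resize(bot.capture('top')[75:215,360:450],None,fx=4,fy=4)])
cv2.imwrite('pics/lamp.png',im)
E
```

```text
head [ 600. -181.  139.] elbow [ 817. -165.  279.]
[array([ 555., -321.,   52.])]
```

View pics/lamp.png

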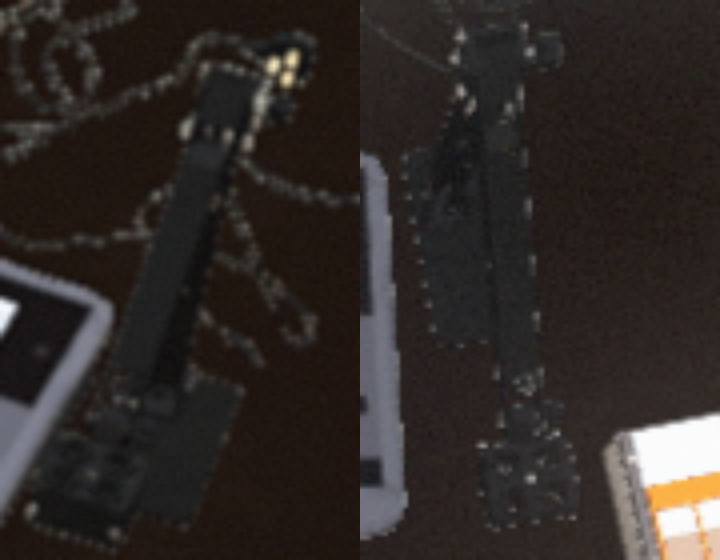

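The lamp head, at about (402,195) in the top view and (411,212) in the scene view, triangulates to (600,-181,139). I'll push with the gripper turned so its long side runs along the warmer, keeping clear of it.

```bash
cat >> h.py <<'E'
def plan(*legs, start=None):
    """legs: (x,y,z,yawdeg,n); prints rows in tool axes"""
    o=bot.get_obs();p=np.array(o['tool_pos'],float);a=np.degrees(o['tcp_rot'][2])
    if start is not None: p,a=np.array(start[:3],float),start[3]
    for x,y,z,yaw,n in legs:
        D=[];T=[];p0=p.copy();tgt=np.array([x,y,z],float);da=(yaw-a);a0=a
        for i in range(n):
            w=p0+(tgt-p0)*(i+1)/n-p;c,s=np.cos(np.radians(a)),np.sin(np.radians(a))
            d=np.round([c*w[0]+s*w[1],s*w[0]-c*w[1],-w[2]],0 if np.abs(w).max()>15 else 1);t=round(a0+da*(i+1)/n-a,1)
            p=p+np.array([c*d[0]+s*d[1],s*d[0]-c*d[1],-d[2]]);a+=t;D.append((d/1000).round(4).tolist());T.append(t)
        print(D,T)
E
python3 - <<'E'
from h import *
plan((440,150,226,50,10),(470,-325,226,-60,10))
E
```

```text
[[-0.033, -0.02, 0.0], [-0.036, -0.013, 0.0], [-0.038, -0.007, 0.0], [-0.038, 0.0, 0.0], [-0.038, 0.007, 0.0], [-0.035, 0.014, 0.0], [-0.033, 0.02, 0.001], [-0.029, 0.026, -0.0], [-0.023, 0.03, -0.0], [-0.018, 0.034, -0.0]] [np.float64(-10.4), np.float64(-10.4), np.float64(-10.4), np.float64(-10.4), np.float64(-10.4), np.float64(-10.4), np.float64(-10.4), np.float64(-10.4), np.float64(-10.3), np.float64(-10.4)]
[[-0.034, 0.033, -0.0], [-0.028, 0.039, -0.0], [-0.02, 0.043, -0.0], [-0.011, 0.046, -0.0], [-0.002, 0.048, -0.0], [0.008, 0.047, -0.0], [0.015, 0.045, -0.0], [0.025, 0.041, -0.0], [0.031, 0.035, -0.0], [0.038, 0.029, -0.0]] [np.float64(-11.0), np.float64(-11.0), np.float64(-11.0), np.float64(-11.0), np.float64(-11.0), np.float64(-11.0), np.float64(-11.0), np.float64(-11.0), np.float64(-11.0), np.float64(-11.0)]
```

Emit:
jog_arm(dp=[[-0.033,-0.02,0],[-0.036,-0.013,0],[-0.038,-0.007,0],[-0.038,0,0],[-0.038,0.007,0],[-0.035,0.014,0],[-0.033,0.02,0],[-0.029,0.026,0],[-0.023,0.03,0],[-0.018,0.034,0]], twist=[-10.4,-10.4,-10.4,-10.4,-10.4,-10.4,-10.4,-10.4,-10.4,-10.4], jaw=0)

```text
time: 2.4
tool_pos: [396.4, 595.5, 225.8]
tcp_rot: [3.141, -0.0, -1.776]
contact_force: [0.3, 0.6, 0.8]
grip_width: 1.1
finger_force: 0.0
```

```bash
python3 - <<'E'
from h import *
o=bot.get_obs();print(o['tool_pos'],np.degrees(o['tcp_rot']),o['time'])
plan((470,-325,226,-50,10))
E
```

```text
[396.37045032 595.50757994 225.82528072] [ 1.79991167e+02 -2.69753995e-02 -1.01775682e+02] 2.4
[[0.089, -0.026, -0.0], [0.09, -0.018, -0.0], [0.092, -0.009, -0.0], [0.092, -0.002, -0.0], [0.092, 0.007, -0.0], [0.092, 0.016, -0.0], [0.089, 0.023, -0.0], [0.087, 0.031, -0.0], [0.083, 0.039, -0.0], [0.08, 0.047, -0.0]] [np.float64(5.2), np.float64(5.2), np.float64(5.1), np.float64(5.2), np.float64(5.2), np.float64(5.2), np.float64(5.1), np.float64(5.2), np.float64(5.2), np.float64(5.2)]
```

Positive twist lowers yaw, so I'm fixing the sign in the planner.

```bash
sed -i 's/T.append(t)/T.append(float(-t))/' h.py && python3 - <<'E'
from h import *
print(bot.get_obs()['joint_positions'])
plan((460,250,226,-206,10),(470,-325,226,-308,10))
E
```

```text
[ 8.76566249e-01  7.19709063e-01  8.85822808e-01 -8.49611306e-05
  1.53654886e+00 -2.05949901e+00]
[[0.033, -0.013, -0.0], [0.029, -0.019, -0.0], [0.026, -0.024, -0.0], [0.021, -0.028, -0.0], [0.015, -0.032, -0.0], [0.01, -0.034, -0.0], [0.003, -0.035, -0.0], [-0.003, -0.034, -0.0], [-0.01, -0.034, -0.0], [-0.015, -0.032, -0.0]] [10.4, 10.4, 10.5, 10.4, 10.4, 10.4, 10.5, 10.4, 10.4, 10.4]
[[-0.026, -0.051, -0.0], [-0.035, -0.046, -0.0], [-0.042, -0.039, -0.0], [-0.049, -0.031, -0.0], [-0.053, -0.022, -0.0], [-0.056, -0.011, -0.0], [-0.058, -0.002, -0.0], [-0.057, 0.008, -0.0], [-0.054, 0.018, -0.0], [-0.05, 0.028, -0.0]] [10.2, 10.2, 10.2, 10.2, 10.2, 10.2, 10.2, 10.2, 10.2, 10.2]
```

Emit:
jog_arm(dp=[[0.033,-0.013,0],[0.029,-0.019,0],[0.026,-0.024,0],[0.021,-0.028,0],[0.015,-0.032,0],[0.01,-0.034,0],[0.003,-0.035,0],[-0.003,-0.034,0],[-0.01,-0.034,0],[-0.015,-0.032,0]], twist=[10.4,10.4,10.5,10.4,10.4,10.4,10.5,10.4,10.4,10.4])

```text
time: 3.65
tool_pos: [458.0, 247.6, 226.8]
tcp_rot: [3.141, 0.0, 2.677]
contact_force: [0.1, 0.5, 0.3]
grip_width: 0.5
finger_force: 0.0
```

Emit:
jog_arm(dp=[[-0.026,-0.051,0],[-0.035,-0.046,0],[-0.042,-0.039,0],[-0.049,-0.031,0],[-0.053,-0.022,0],[-0.056,-0.011,0],[-0.058,-0.002,0],[-0.057,0.008,0],[-0.054,0.018,0],[-0.05,0.028,0]], twist=[10.2,10.2,10.2,10.2,10.2,10.2,10.2,10.2,10.2,10.2])

```text
time: 4.9
tool_pos: [465.2, -327.8, 226.8]
tcp_rot: [3.141, -0.0, 0.897]
contact_force: [0.9, 0.2, -0.6]
grip_width: 0.6
finger_force: 0.0
```

```bash
python3 - <<'E'
from h import *
o=bot.get_obs();print(o['tool_pos'],np.degrees(o['tcp_rot']),o['time'],o['joint_positions'])
im=bot.capture('wrist');p=bot.camera_params('wrist');cv2.imwrite('pics/w1.png',im)
for l,z in [('carrier_mid',56),('warmer',58)]:
    for m in bot.masks_of('wrist',l)[:2]: print(l,m['confidence'],m['bbox'],rect('wrist',m['pixels'],z,p))
E
```

```text
[ 465.19142069 -327.78111687  226.78533514] [ 1.79980569e+02 -1.44515670e-02  5.13954501e+01] 4.9 [-7.48633274e-01  4.22948677e-01  1.39969989e+00  2.85926808e-04
  1.31862478e+00 -7.49280258e-02]
carrier_mid 0.9 [395.1, 136.2, 127.9, 138.7] [ 564.1 -322.   109.2   58.    10.3]
warmer 0.72 [401.0, 128.2, 205.3, 223.9] [ 568.2 -321.2  180.5   85.1    9.8]
```

View pics/w1.png

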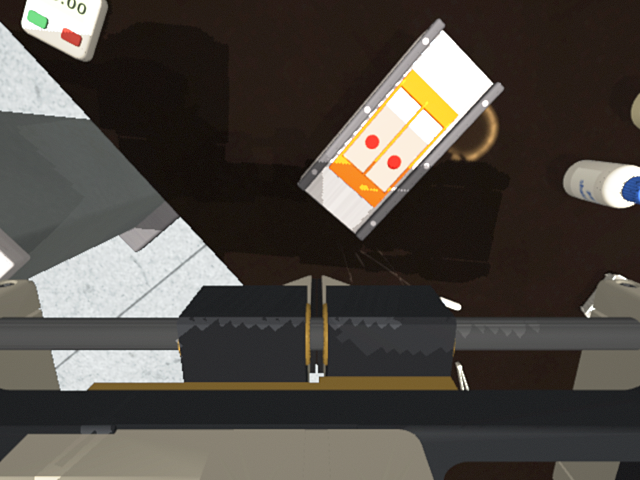

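The wrist view shows the warmer with the carrier centred at (395,136), and the channel behind it is clear. Next I rotate and go to the back end.

```bash
python3 - <<'E'
from h import *
plan((555,-325,226,-50,10),(652,-306,150,-79.7,4),(652,-306,60,-79.7,3),(652,-306,52.5,-79.7,1))
E
```

```text
[[0.0059, 0.0069, -0.0], [0.0069, 0.0057, -0.0], [0.0079, 0.0044, -0.0], [0.0085, 0.0029, -0.0], [0.009, 0.0014, -0.0], [0.009, -0.0002, -0.0001], [0.0089, -0.0018, 0.0], [0.0084, -0.0033, 0.0], [0.0076, -0.0047, 0.0], [0.0068, -0.006, 0.0]] [10.2, 10.1, 10.2, 10.1, 10.2, 10.1, 10.2, 10.1, 10.2, 10.1]
[[0.012, -0.022, 0.019], [0.009, -0.023, 0.019], [0.006, -0.024, 0.019], [0.003, -0.024, 0.019]] [7.4, 7.5, 7.4, 7.4]
[[-0.0, -0.0, 0.03], [-0.0, -0.0, 0.03], [-0.0, -0.0, 0.03]] [0.0, 0.0, 0.0]
[[-0.0, -0.0002, 0.0075]] [0.0]
```

Emit:
jog_arm(dp=[[0.006,0.007,0],[0.007,0.006,0],[0.008,0.004,0],[0.0085,0.003,0],[0.009,0.0015,0],[0.009,0,0],[0.009,-0.002,0],[0.0085,-0.0035,0],[0.0075,-0.0045,0],[0.007,-0.006,0]], twist=[10.2,10.1,10.2,10.1,10.2,10.1,10.2,10.1,10.2,10.1])

```text
time: 6.3
tool_pos: [556.7, -320.6, 226.8]
tcp_rot: [-3.141, 0.001, -0.871]
contact_force: [0.6, 0.0, -0.4]
grip_width: 0.4
finger_force: 0.0
```

Emit:
jog_arm(dp=[[0.012,-0.022,0.019],[0.009,-0.023,0.019],[0.006,-0.024,0.019],[0.003,-0.024,0.019],[0,0,0.02],[0,0,0]], twist=[7.4,7.5,7.4,7.4,0,0])

```text
time: 7.05
tool_pos: [652.3, -300.8, 128.7]
tcp_rot: [3.138, 0.003, -1.384]
contact_force: [0.1, 0.3, -0.3]
grip_width: 0.6
finger_force: 0.0
```

```bash
python3 - <<'E'
from h import *
o=bot.get_obs();print(o['tool_pos'],np.degrees(o['tcp_rot']),o['time'],o['joint_positions'])
im=bot.capture('wrist');p=bot.camera_params('wrist');cv2.imwrite('pics/w2.png',im)
for l,z in [('carrier_mid',56),('warmer',58)]:
    for m in bot.masks_of('wrist',l)[:2]: print(l,m['confidence'],m['bbox'],rect('wrist',m['pixels'],z,p))
plan((652,-306,53,-79.7,4))
E
```

```text
[ 652.29702324 -300.77447383  128.66115588] [179.80771692   0.19690914 -79.29412495] 7.05 [-5.38763459e-01  7.84677402e-01  1.02320644e+00  3.53438492e-04
  1.33849999e+00  2.41588847e+00]
carrier_mid 0.68 [447.4, 253.1, 166.1, 80.6] [ 564.9 -315.   111.    58.3   10.6]
warmer 0.63 [446.7, 249.4, 277.8, 130.0] [ 568.5 -317.3  182.5   89.8   10.2]
[[0.001, 0.0, 0.02], [0.0, 0.001, 0.02], [0.001, 0.0, 0.019], [0.001, 0.001, 0.02]] [0.1, 0.1, 0.0, 0.1]
```

View pics/w2.png

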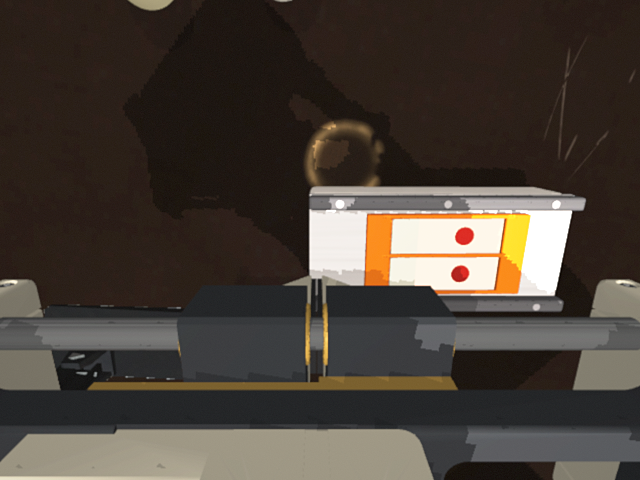

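Carrier at (447,253), with its far (orange) end just right of the finger line at column 318. The lateral alignment is good, so I descend.

Emit:
jog_arm(dp=[[0,0,0.025],[0,0,0.025],[0,0,0.02],[0,0,0]], twist=[0,0,0,0])

```text
time: 7.7
tool_pos: [652.3, -302.8, 60.3]
tcp_rot: [3.14, 0.001, -1.387]
contact_force: [-0.1, -0.7, 0.8]
grip_width: 0.5
finger_force: 0.0
```

Emit:
jog_arm(dp=[[0,0,0.0075],[0,0,0],[0,0.01,0],[0,0.01,0],[0,0.008,0],[0,0.008,0],[0,0.008,0],[0,0.008,0]], twist=[0,0,0,0,0,0,0,0])

```text
time: 8.7
tool_pos: [601.6, -312.8, 53.5]
tcp_rot: [-3.141, -0.0, -1.387]
contact_force: [1.1, -0.1, 0.5]
grip_width: 0.5
finger_force: 0.8
```

Emit:
jog_arm(dp=[[0,0.008,0],[0,0.008,0],[0,0.006,0],[0,0.003,0],[0,0,0]], twist=[0,0,0,0,0])

```text
time: 9.32
tool_pos: [577.0, -317.3, 53.3]
tcp_rot: [3.141, 0.0, -1.387]
contact_force: [-0.1, -0.0, 1.5]
grip_width: 0.1
finger_force: 0.6
```

```bash
cat > look.py <<'E'
from h import *
import sys
o=bot.get_obs();print(o['tool_pos'],np.degrees(o['tcp_rot']),o['time'],o['contact_force'],o['grip_width'])
for c in ('wrist','top'):
  im=bot.capture(c);p=bot.camera_params(c);cv2.imwrite('pics/%s_%s.png'%(c,sys.argv[1]),im)
  for l,z in [('carrier_mid',56),('warmer',58)]:
    for m in bot.masks_of(c,l)[:2]: print(c,l,m['confidence'],m['bbox'],rect(c,m['pixels'],z,p))
E
python3 look.py a
```

```text
[ 577.01502492 -317.28777187   53.26732975] [ 1.79983634e+02  4.75398631e-03 -7.94657110e+01] 9.325 [-0.05495292 -0.03738249  1.47476041] 0.12396809179444201
wrist carrier_mid 0.86 [449.5, 304.6, 234.7, 116.1] [ 518.9 -335.8  109.9   34.3    9.6]
wrist warmer 0.6 [333.1, 295.2, 400.3, 182.2] [ 576.9 -350.4  180.4   50.2   22.3]
top warmer 0.68 [431.0, 201.4, 22.7, 43.2] [ 599.3 -280.1  102.2   49.2    9.2]
```

Emit:
jog_arm(dp=[[0,0.007,0],[0,0.007,0],[0,0.005,0],[0,0.001,0],[0,0,0],[0,0,0]], twist=[0,0,0,0,0,0])

```text
time: 10.38
tool_pos: [557.6, -320.8, 53.1]
tcp_rot: [3.141, 0.0, -1.387]
contact_force: [-0.3, 0.4, -0.3]
grip_width: 0.3
finger_force: 0.0
```

Emit:
jog_arm(dp=[[0,-0.006,0],[0,-0.006,-0.02],[0,0,-0.06],[0,0,-0.05],[0,0.04,0],[0,0.05,0],[0,0.05,0],[0,0,0]], twist=[0,0,0,0,0,0,0,0])

```text
time: 11.38
tool_pos: [429.5, -344.7, 183.6]
tcp_rot: [3.141, 0.0, -1.39]
contact_force: [0.9, -0.6, 0.2]
grip_width: 0.0
finger_force: 0.0
```

Emit:
jog_arm(dp=[[0,0,0],[0,0,0],[0,0,0],[0,0,0],[0,0,0],[0,0,0],[0,0,0],[0,0,0],[0,0,0]], twist=[-10,-10,-10,-10,-10,-10,-10,-10,-10], jaw=0.0918)

```text
time: 12.5
tool_pos: [433.2, -344.1, 183.2]
tcp_rot: [3.141, -0.001, 0.191]
contact_force: [-0.3, -0.3, 0.1]
grip_width: 86.0
finger_force: 0.0
```

```bash
python3 look.py b
```

```text
[ 433.16606833 -344.13492873  183.22884923] [ 1.79980375e+02 -4.18250927e-02  1.09255626e+01] 12.5 [-0.33919602 -0.27605475  0.08990656] 86.03292082923086
wrist carrier_mid 0.71 [309.9, 88.4, 118.3, 176.8] [ 539.  -318.4  121.2   83.9   10.9]
wrist carrier_mid 0.68 [310.7, 147.1, 81.4, 146.6] [ 496.2 -324.7  110.    57.8    9.3]
wrist warmer 0.88 [309.9, 89.5, 117.4, 178.9] [ 539.1 -318.3  119.6   83.6   10.9]
top carrier_mid 0.8 [450.2, 234.4, 24.5, 35.1] [ 509.3 -324.7   80.2   59.3   10.7]
top warmer 0.61 [444.9, 212.7, 52.9, 78.0] [ 567.9 -309.6  181.8   98.    11.2]
```

View pics/wrist_b.png

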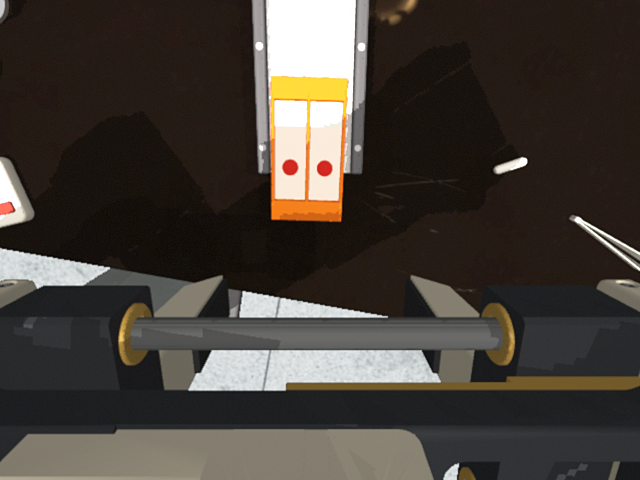

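The carrier now sticks out about 35 mm: warmer front edge at row 174, carrier near end at row 220, columns 271–341. It is still flat between the rails, so I go to grasp it.

Emit:
jog_arm(dp=[[0.028,-0.0075,0.03],[0,0,0.04],[0,0,0.04],[0,0,0.02],[0,0,0.0065],[0,0,0]], twist=[0.5,0,0,0,0,0])

```text
time: 13.55
tool_pos: [458.2, -332.0, 46.9]
tcp_rot: [3.141, -0.0, 0.174]
contact_force: [-0.3, 0.3, 0.8]
grip_width: 92.0
finger_force: 0.0
```

Emit:
jog_arm(dp=[[0,0,0],[0,0,0],[0,0,0],[0,0,0],[0,0,0]], twist=[0,0,0,0,0], jaw=0.05)

```text
time: 14.18
tool_pos: [458.0, -331.8, 46.9]
tcp_rot: [3.141, -0.0, 0.175]
contact_force: [-0.6, -0.3, 1.1]
grip_width: 57.3
finger_force: 30.0
```

Emit:
jog_arm(dp=[[0,0,-0.005],[0,0,-0.012],[0,0,-0.02],[0,0,-0.03],[0,0,-0.03],[0,0,-0.03],[-0.01,0,-0.03],[0,0,-0.02],[0,0,0]], twist=[0,0,0,0,0,0,0,0,0])

```text
time: 15.3
tool_pos: [448.6, -334.1, 225.9]
tcp_rot: [3.138, -0.003, 0.175]
contact_force: [0.3, 0.8, -1.9]
grip_width: 57.6
finger_force: 30.0
```

```bash
python3 look.py c; python3 - <<'E'
from h import *
print(bot.get_obs()['joint_positions'])
plan((450,-100,224,5,8),(450,140,224,-4.8,8))
E
```

```text
[ 448.62930834 -334.09015987  225.93429354] [ 1.79799771e+02 -1.50251862e-01  1.00373269e+01] 15.3 [ 0.28840815  0.81671629 -1.91449518] 57.59787443144509
wrist carrier_mid 0.58 [319.7, 202.7, 147.8, 228.9] [ 457.  -332.3  216.6  126.4    9.8]
wrist warmer 0.68 [313.6, 46.4, 99.8, 92.7] [ 595.2 -307.8   82.    66.2  -80. ]
top carrier_mid 0.77 [471.1, 221.6, 27.9, 27.9] [ 533.2 -380.9   68.5   65.   -80.2]
top warmer 0.66 [440.4, 212.6, 43.2, 75.9] [ 565.4 -310.3  178.5   95.    10.6]
[-7.77035836e-01  4.07217656e-01  1.43617632e+00  9.13327575e-05
  1.30023582e+00  6.18427249e-01]
[[0.005, -0.029, -0.0], [0.005, -0.028, -0.0], [0.005, -0.029, -0.001], [0.005, -0.029, 0.0], [0.004, -0.029, 0.0], [0.003, -0.029, -0.0], [0.004, -0.029, -0.0], [0.003, -0.029, -0.0]] [0.6, 0.7, 0.6, 0.6, 0.7, 0.6, 0.6, 0.6]
[[0.003, -0.03, -0.0], [0.002, -0.03, -0.0], [0.001, -0.03, -0.0], [0.001, -0.03, -0.0], [-0.0, -0.03, -0.0], [-0.001, -0.029, -0.0], [-0.001, -0.03, -0.0], [-0.002, -0.03, -0.0]] [1.2, 1.3, 1.2, 1.2, 1.3, 1.2, 1.2, 1.2]
```

View pics/wrist_c.png

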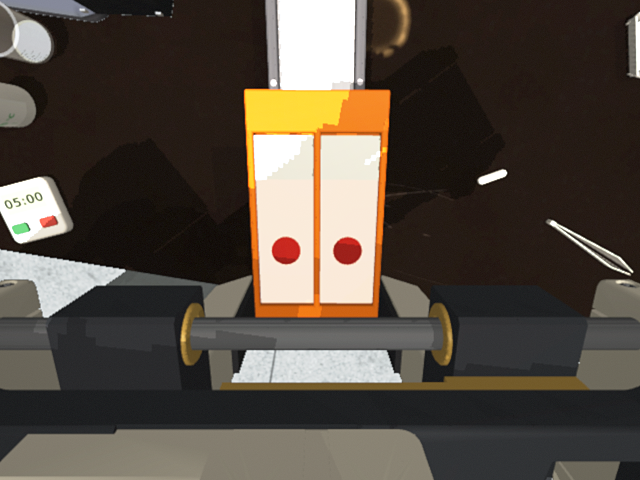

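The carrier is held level-looking, with its far edge at row 90 (columns 245–390) and its sides at row 310 at columns 256 and 378. I'll compute its pose in the tool frame.

```bash
python3 - <<'E'
from h import *
from scipy.spatial.transform import Rotation as Ro
o=bot.get_obs();p=bot.camera_params('wrist');T=Ro.from_euler('xyz',o['tcp_rot']).as_matrix();t=np.array(o['tool_pos'])
im=cv2.imread('pics/wrist_c.png');hsv=cv2.cvtColor(im,cv2.COLOR_BGR2HSV)
m=((hsv[...,0]>5)&(hsv[...,0]<30)&(hsv[...,1]>170))
for r in (92,96,110,130,180,240,280,305):
    xs=np.where(m[r,200:440])[0]+200
    u=np.array([xs.min()-.5,xs.max()+.5]);
    d=p['fx']*58/(u[1]-u[0])
    # depth along camera z, edges same depth approx
    P=[T.T@(p['R'].T@(np.array([(v-p['cx'])/p['fx']*d,(r-p['cy'])/p['fy']*d,d])-p['t'])-t) for v in u]
    print(r,u,np.round(P,1).tolist())
E
```

```text
92 [242.5 391.5] [[92.0, -28.8, -10.3], [91.9, 29.2, -10.3]]
96 [242.5 390.5] [[90.6, -29.0, -9.7], [90.6, 29.0, -9.7]]
110 [243.5 390.5] [[85.4, -28.8, -10.2], [85.4, 29.2, -10.2]]
130 [244.5 388.5] [[77.9, -29.0, -9.3], [77.8, 29.0, -9.3]]
180 [246.5 386.5] [[58.1, -29.0, -10.7], [58.0, 29.0, -10.7]]
240 [202.5 382.5] [[43.0, -36.8, -48.7], [42.9, 21.2, -48.7]]
280 [200.5 379.5] [[30.3, -37.7, -51.6], [30.3, 20.3, -51.6]]
305 [253.5 378.5] [[0.4, -29.3, -8.9], [0.3, 28.7, -8.9]]
```

Emit:
jog_arm(dp=[[0.005,-0.029,0],[0.005,-0.029,0],[0.005,-0.029,0],[0.005,-0.029,0],[0.004,-0.029,0],[0.004,-0.029,0],[0.004,-0.029,0],[0.003,-0.029,0]], twist=[0.6,0.6,0.6,0.6,0.7,0.6,0.6,0.6])

```text
time: 16.6
tool_pos: [450.6, -97.8, 223.2]
tcp_rot: [-3.141, 0.001, 0.089]
contact_force: [0.4, -0.3, -0.4]
grip_width: 57.3
finger_force: 30.0
```

Emit:
jog_arm(dp=[[0.003,-0.03,0],[0.002,-0.03,0],[0.001,-0.03,0],[0.001,-0.03,0],[0,-0.03,0],[-0.001,-0.03,0],[-0.001,-0.03,0],[-0.002,-0.03,0],[0,0,0]], twist=[1.2,1.3,1.2,1.2,1.3,1.2,1.2,1.2,0])

```text
time: 17.73
tool_pos: [449.9, 142.9, 223.2]
tcp_rot: [-3.141, 0.001, -0.079]
contact_force: [0.6, -0.3, -0.7]
grip_width: 57.3
finger_force: 30.0
```

```bash
cat > look2.py <<'E'
from h import *
import sys
o=bot.get_obs();print(o['tool_pos'],np.degrees(o['tcp_rot']),o['time'],o['grip_width'])
for c in ('wrist','top'):
  im=bot.capture(c);p=bot.camera_params(c);cv2.imwrite('pics/%s_%s.png'%(c,sys.argv[1]),im)
  hsv=cv2.cvtColor(im,cv2.COLOR_BGR2HSV)
  for l,z in [('base_carrier_mid',50),('stand',44),('carrier_mid',56)]:
    for m in bot.masks_of(c,l)[:2]: print(c,l,m['confidence'],m['bbox'],rect(c,m['pixels'],z,p))
E
python3 look2.py d
```

```text
[449.94428221 142.93049902 223.17462732] [-1.79992606e+02  5.85819745e-02 -4.49975679e+00] 17.725 57.251979324471414
wrist base_carrier_mid 0.82 [218.4, 121.3, 72.5, 131.2] [542.5 220.  109.6  58.3  -5.6]
wrist base_carrier_mid 0.61 [127.5, 229.0, 82.7, 105.7] [453.1 327.7  96.5  53.3   7.6]
wrist stand 0.95 [221.9, 123.5, 67.9, 153.7] [592.  212.7  55.2  33.4  85.1]
wrist carrier_mid 0.79 [320.0, 203.2, 148.8, 228.2] [458.1 140.8 216.8 126.5  -4.4]
top base_carrier_mid 0.76 [192.4, 269.4, 11.9, 40.1] [436.1 356.9  97.6  19.7   9.4]
top base_carrier_mid 0.48 [247.4, 213.1, 20.0, 13.6] [583.  215.4  56.3  24.3  88.8]
top stand 0.57 [247.9, 202.1, 20.9, 5.5] [602.9 209.3  48.4  12.1  83. ]
```

View pics/wrist_d.png

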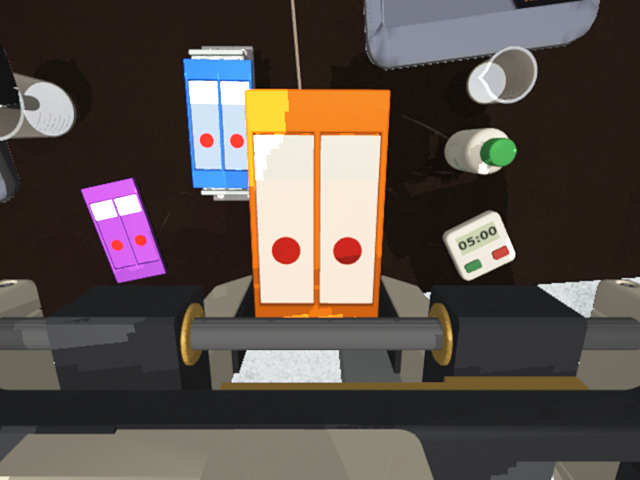

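The wrist view shows the blue carrier at (218,121), and the orange one is held level with its centre 37 mm ahead of the TCP. I move above the stack.

```bash
python3 - <<'E'
from h import *
plan((504.2,223.4,160,-5.2,4),(504.2,223.4,90,-5.2,3))
E
```

```text
[[0.012, -0.022, 0.016], [0.011, -0.021, 0.016], [0.012, -0.022, 0.016], [0.012, -0.022, 0.016]] [0.1, 0.1, 0.2, 0.1]
[[-0.0, 0.0, 0.023], [-0.0, 0.0, 0.023], [-0.0, 0.0, 0.024]] [-0.0, -0.0, -0.0]
```

Emit:
jog_arm(dp=[[0.012,-0.022,0.016],[0.011,-0.021,0.016],[0.012,-0.022,0.016],[0.012,-0.022,0.016],[0,0,0.023],[0,0,0.023],[0,0,0.01],[0,0,0],[0,0,0]], twist=[0.1,0.1,0.2,0.2,0,0,0,0,0])

```text
time: 19.25
tool_pos: [505.2, 224.3, 104.7]
tcp_rot: [-3.141, -0.002, -0.092]
contact_force: [-0.1, 0.5, -0.4]
grip_width: 57.6
finger_force: 30.0
```

```bash
python3 look2.py e; python3 - <<'E'
import cv2,numpy as np
w=cv2.imread('pics/wrist_e.png')[:330,180:460]; t=cv2.imread('pics/scene_e.png') if 0 else None
from plant import bot
s=bot.capture('scene')[150:240,205:295]
cv2.imwrite('pics/e.png',np.hstack([cv2.resize(w,(467,550)),cv2.resize(s,(330,550)[:1]+(330,),interpolation=cv2.INTER_CUBIC) if 0 else np.vstack([cv2.resize(s,(330,330),interpolation=cv2.INTER_CUBIC),np.zeros((220,330,3),'uint8')])]))
E
```

```text
[505.19462071 224.25033146 104.68512196] [-1.79959489e+02 -9.51675924e-02 -5.27359569e+00] 19.25 57.552422396620024
wrist base_carrier_mid 0.68 [146.7, 273.0, 82.3, 30.3] [508.  335.3  51.5  17.9  85.6]
wrist stand 0.89 [313.2, 87.0, 75.2, 6.9] [609.6 216.2  41.4   3.7  84.7]
wrist carrier_mid 0.64 [319.0, 203.9, 148.4, 231.7] [537.1 221.3 137.4  80.9  -5.3]
top base_carrier_mid 0.95 [198.6, 262.7, 23.1, 28.2] [454.3 341.4  66.6  57.7   4.8]
top stand 0.43 [252.2, 229.6, 12.5, 52.1] [ 6.010e+02  1.881e+02  1.090e+01  1.070e+01 -4.000e-01]
top carrier_mid 0.52 [246.2, 222.1, 12.9, 42.7] [ 5.820e+02  2.103e+02  4.600e+01  3.190e+01 -4.000e-01]
```

View pics/e.png

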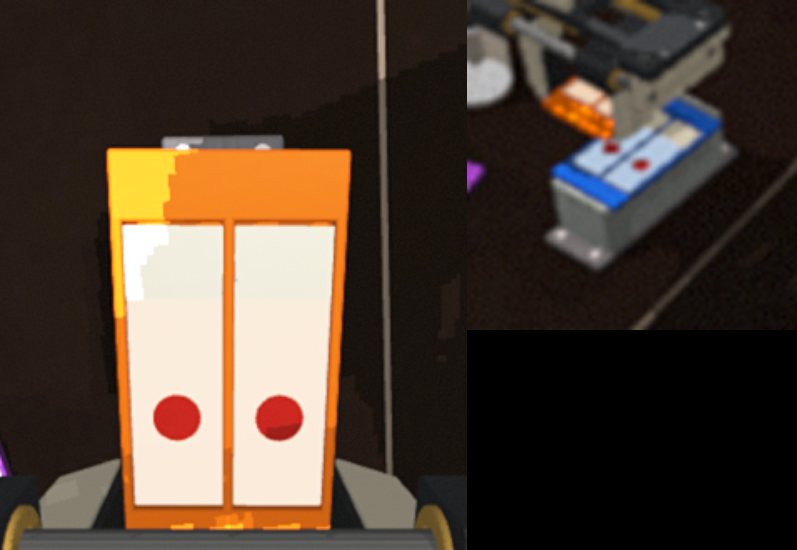

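The stand's foot shows just beyond the orange far end, nearly centred on it (columns 223 and 228 in the crop). I check the offset numerically.

```bash
python3 - <<'E'
from h import *
o=bot.get_obs();t=np.array(o['tool_pos']);a=o['tcp_rot'][2];X=np.array([np.cos(a),np.sin(a)])
for u in [(276.5,83),(351,83)]:   # foot far corners
    P=ray('wrist',u,6);d=P[:2]-t[:2];print(P.round(1),'along',d@X,'left',d@[-X[1],X[0]])
print(((541-t[0])*X[0]+(220.1-t[1])*X[1]))
E
```

```text
[617.4 240.9   6. ] along 110.78982266376718 left 26.872079422624523
[612.7 191.1   6. ] along 110.75421575187208 left -23.064894550076875
36.66029268372597
```

Emit:
jog_arm(dp=[[0,-0.001,0.02],[-0.0005,0,0.015],[0,0,0.008],[0,0,0.005],[0,0,0.003],[0,0,0],[0,0,0]], twist=[0,0,0,0,0,0,0])

```text
time: 20.58
tool_pos: [504.4, 225.3, 53.1]
tcp_rot: [-3.141, -0.001, -0.092]
contact_force: [1.3, 0.5, -0.6]
grip_width: 57.5
finger_force: 30.0
```

Emit:
jog_arm(dp=[[0,0,0.0015],[0,0,0.0005],[0,0,0]], twist=[0,0,0])

```text
time: 20.95
tool_pos: [504.1, 225.3, 50.7]
tcp_rot: [-3.142, -0.0, -0.092]
contact_force: [-0.2, 0.3, -1.0]
grip_width: 57.3
finger_force: 30.0
```

Emit:
jog_arm(dp=[[0,0,0],[0,0,0],[0,0,0],[0,0,0],[0,0,0]], twist=[0,0,0,0,0], jaw=0.08)

```text
time: 21.58
tool_pos: [504.1, 225.3, 50.7]
tcp_rot: [-3.141, -0.0, -0.092]
contact_force: [-0.7, -0.7, 0.8]
grip_width: 79.9
finger_force: 0.0
```

Emit:
jog_arm(dp=[[0,0,-0.02],[0,0,-0.04],[0,0,-0.05],[-0.05,0,-0.02],[-0.05,0,0],[0,0,0]], twist=[0,0,0,0,0,0])

```text
time: 22.32
tool_pos: [401.5, 234.5, 181.1]
tcp_rot: [3.141, 0.001, -0.09]
contact_force: [0.8, 0.5, 0.4]
grip_width: 79.7
finger_force: 0.0
```

```bash
python3 look2.py f; python3 - <<'E'
import cv2,numpy as np
from plant import bot
w=cv2.imread('pics/wrist_f.png')[:280,180:460]
s=bot.capture('scene')[150:240,205:295]
cv2.imwrite('pics/f.png',np.hstack([cv2.resize(w,(400,400)),cv2.resize(s,(400,400),interpolation=cv2.INTER_CUBIC)]))
E
```

```text
[401.48038855 234.53353475 181.12376583] [ 1.79987858e+02  6.64265510e-02 -5.14179469e+00] 22.325 79.69624474616612
wrist base_carrier_mid 0.57 [186.8, 185.7, 98.1, 128.0] [450.  338.3  95.2  51.9   7.6]
wrist base_carrier_mid 0.46 [319.1, 123.8, 5.6, 2.7] [490.1 225.3   3.9   0.   84.8]
wrist stand 0.67 [315.4, 135.8, 59.3, 20.5] [481.3 227.3  46.4  18.5  84.8]
wrist carrier_mid 0.7 [319.6, 62.0, 83.4, 123.9] [530.8 222.9  82.5  58.5  -5.8]
top stand 0.84 [241.8, 227.3, 19.5, 55.2] [475.1 217.   45.4  16.   88.8]
top carrier_mid 0.6 [244.0, 227.3, 25.6, 44.3] [541.2 218.9 110.3  63.1  -4.6]
```

View pics/f.png

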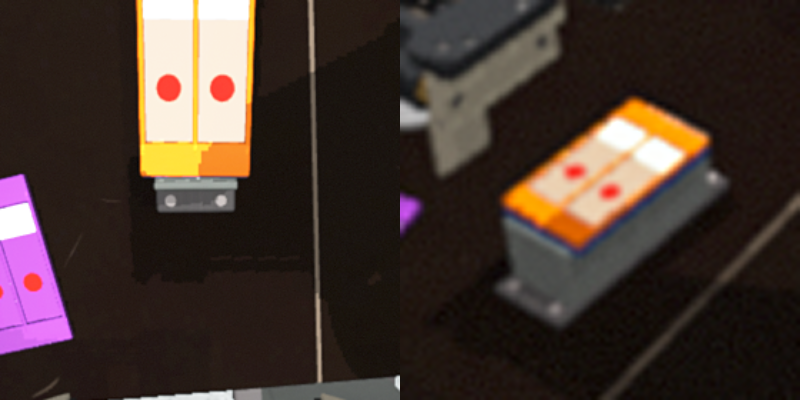

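The orange carrier lies squarely on the blue one, with only a thin blue strip showing below it. The robot is clear of everything.

```bash
python3 -c "
from plant import bot
print(bot.close_job())"
```

```text
the job is handed in; nothing more can be done
None
```

I slid the orange carrier about 35 mm out over the warmer's front edge, picked it up by that end and stacked it flat on the blue carrier. By the last camera check it was lined up to within about 2 mm. I handed the job in at about 22 s, but the hand-in gave no verdict.

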